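# Gauge the heatsink bar and put it with its own kind

## Robot

A 7-joint arm with a two-finger parallel gripper is mounted at the origin on the work surface. World frame = base frame: x ahead of the robot, y to its left, z up, the work surface at z = 0. Lengths are in m, angles in rad, forces in N, time in s.
With the tool pointing down it reaches from about 0.425 to 0.925 m from the base axis. Payload 6.8 kg.
Tool frame: the origin (TCP) lies on the front face of the gripper's body, between the roots of the fingers; the fingertips stand 73 mm ahead of it and the grasp point (between the pads) lies 54 mm ahead of it (env.nose_length is the distance from the TCP to the fingertips, in m); z points along the fingers, y is the direction in which the jaws open and shut (so a half turn about z gives the same grasp; the last joint's range is limited). The gripper opens to 85 mm and grips with 20 to 120 N. Pads are 22 mm wide; open, the fingers measure 114 mm over their backs; the gripper's body (76 mm by 85 mm) begins 54 mm behind the grasp point. The pads swing forward as they close: fully open they stand 13 mm farther back than shut.
Start: joints at [-1.378, 0.477, 0.022, 1.555, -0.011, 1.109, -0.083], TCP at [0.2, 0.645, 0.304] pointing down, gripper open.
Joint ranges: [-2.96, 2.96], [-0.34, 2.1], [-1.41, 1.46], [0.24, 2.44], [-1.37, 4.51], [0.17, 1.92], [-2.96, 2.96]. Speed limits (rad/s): [2.39, 2.39, 3.14, 3.14, 3.14, 3.14, 3.14].

## Interface

Orientations are given as a unit quaternion [w, x, y, z].
In Python, from cell import env, kin, camera, calibration, job gives the robot as it stands. The module is installed in compiled form; this text tells all that it offers. Calls block until the motion is done:
- env.reach(position, orientation): joint-space move of the TCP to a pose.
- env.movel(position, velocity=0.15, rot=None, stop_force=None): straight line of the TCP; rot=None keeps the orientation; velocity is the mean speed in m/s. With stop_force (N) it stops when the force on the tool has changed by that much, and returns True; else False.
- env.goto_joints(angles): joint-space move.
- env.grip(opening, f_grip=None): finger opening in m; f_grip is the grip in N (None keeps the last); returns when the fingers have stopped.
- env.dwell(seconds).
- kin.inverse_kinematics(position, orientation): joint angles nearest the present ones, or None.
- env.get_state(): the state.
- camera(name): name is "scene" or "top"; returns (picture, depth): 480x640x3 uint8, blue, green, red; 480x640 float32, m along the optical axis (not along the pixel's ray), 0 where there is no reading.
- calibration(name): a dict with "fx", "fy", "cx", "cy" (pixels), "rvec" (rotation vector, rad) and "tvec" (3), from world to camera coordinates, as OpenCV has them. Camera axes: x right, y down, z forward; pixel columns grow to the right and rows downward; lengths in m; the calibration is good to about 2 mm. A picture is of the moment at which its call begins. calibration takes no time and is no camera call.
A pose or a line that the arm cannot do raises env.PlanningError and nothing moves.
- job.job_done(): hands the job in, once; it reports no verdict.
The state is a dict: "time": time; "qpos": joint angles; "joint_velocities": joint speeds; "joint_torque": joint torques, N m; "tcp_pos": TCP position; "orientation": TCP orientation; "force": force on the tool from outside, world axes, zero at the start; "torque": the same for the moment, N m; "opening": finger opening in m.
Only numpy, scipy, OpenCV 4.12 (cv2) and the standard library are available. Lean on these libraries where they do the work, as an engineer would, in place of code of your own. Each camera call takes 0.05 s, during which the arm holds its last target. There are 200 camera calls.

## Task

Push the height gauge's plunger down until its sprung foot presses on the heatsink bar standing under it, without bottoming the foot, keep it there for about half a second, and let the plunger come back up. Then take that bar out from under the gauge and lay it flat, fins up, on the floor of the tray whose sample bar has the same height; lay it down, do not drop it. Leave the two waiting bars, the sample bars and everything else on the bench where they are.

Things in the scene. Friction and masses are not known exactly. Their poses are not given: they have to be found in the camera images.
- gauge: height gauge fixed to the bench. Origin on the bench, on the axis of its vertical sprung plunger; x points from plunger to column. Base plate starts 35 mm along +x; column axis at 75 mm, top z 142 mm; grey bracket z 105-131 mm, 28 mm wide, reaching 5 mm past the axis to -x. Foot: steel disc 16 mm across, underside at z 62 mm with plunger up, below a collar 18 mm across.
- gauge_knob (a point): centre of the flat top of the plunger's round black knob (30 mm across, 18 mm high), on the plunger's axis; 215 mm above the bench with the plunger up. Pushed straight down from above, e.g. with closed fingertips; let go, it springs back up.
- gauge_head (a joint): how far the plunger is pushed down, m, 0 (up) to 0.055; the spring takes about 2 N to start and 5 N at the bottom
- gauge_foot (a joint): how far the sprung foot is pushed up into the plunger, m: 0 when it touches nothing, 0.010 bottomed; about 0.6 N to start and 0.4 N more per mm. The foot's underside is at 62 mm - gauge_head + gauge_foot above the bench, which on a part reads its height.
- bar_low: loose finned aluminium heatsink bar, 120 mm long (x), 30 wide, 20 high, about 80 g, fins up, sides flat. Origin: centre of underside. One of the three bars stands under the gauge, along the gauge's x axis, its centre about 45 mm to the -x side of the foot, so the foot is over one end and the other end is free to grip; the other two wait beside the gauge.
- bar_mid: loose finned aluminium heatsink bar, 120 mm long (x), 30 wide, 32 high, about 104 g, fins up, sides flat. Origin: centre of underside. One of the three bars stands under the gauge, along the gauge's x axis, its centre about 45 mm to the -x side of the foot, so the foot is over one end and the other end is free to grip; the other two wait beside the gauge.
- bar_tall: loose finned aluminium heatsink bar, 120 mm long (x), 30 wide, 44 high, about 128 g, fins up, sides flat. Origin: centre of underside. One of the three bars stands under the gauge, along the gauge's x axis, its centre about 45 mm to the -x side of the foot, so the foot is over one end and the other end is free to grip; the other two wait beside the gauge.
- tray_low: open black tray fixed to the bench, outside 150 mm (x) by 120 mm (y) and 22 mm high, walls 4 mm, floor 4 mm thick; origin at the centre of its underside. It holds the 20 mm high sample bar along its -y side, so there is room for a second bar beside it, centred about 16 mm towards +y from the tray's middle.
- sample_low: sample bar, the same as bar_low (120 x 30 x 20 mm), lying in tray_low along x; origin at the centre of its underside
- tray_mid: open black tray fixed to the bench, outside 150 mm (x) by 120 mm (y) and 22 mm high, walls 4 mm, floor 4 mm thick; origin at the centre of its underside. It holds the 32 mm high sample bar along its -y side, so there is room for a second bar beside it, centred about 16 mm towards +y from the tray's middle.
- sample_mid: sample bar, the same as bar_mid (120 x 30 x 32 mm), lying in tray_mid along x; origin at the centre of its underside
- tray_tall: open black tray fixed to the bench, outside 150 mm (x) by 120 mm (y) and 22 mm high, walls 4 mm, floor 4 mm thick; origin at the centre of its underside. It holds the 44 mm high sample bar along its -y side, so there is room for a second bar beside it, centred about 16 mm towards +y from the tray's middle.
- sample_tall: sample bar, the same as bar_tall (120 x 30 x 44 mm), lying in tray_tall along x; origin at the centre of its underside
- screwdriver: yellow-handled screwdriver lying on the bench; a bystander
- cutters: side cutters with two yellow handles, lying on the bench; a bystander
- hexkey: bent hex key, 100 mm, lying on the bench; a bystander
- tape: roll of tape, 70 mm across, 19 mm high, lying flat; a bystander
- ipa: bottle with a red cap, 60 mm across, 150 mm high, standing; a bystander
Not all that is in view belongs to the job. What is shaped like the bar_mid but blue or pink is not meant.

How it is judged:
On the way, in this order (a step that is already met when the one before it is completed fails the run):
1. the gauge's foot presses on a bar, pushed in by 1.5 to 9 mm, for 0.3 s ((contact force between gauge and bar_low above 0.5 N or contact force between gauge and bar_mid above 0.5 N or contact force between gauge and bar_tall above 0.5 N) and value of joint gauge_foot between 0.0015 and 0.009 m), for 0.3 s.
2. the plunger is back up (value of joint gauge_head below 0.005 m), for 0.2 s.
At the end, for the whole second after the job is handed in: The gauged bar lies flat (0.08 rad), fins up, still, on the floor of the tray with the sample of its height (centre within 30 mm along, 50 mm across of the middle); waiting bars within 20 mm and samples within 25 mm of their starts; plunger up within 5 mm (((x of bar_low in the frame of tray_low between -0.03 and 0.03 m and y of bar_low in the frame of tray_low between -0.05 and 0.05 m and height (world z) of bar_low below 0.01 m and angle between bar_low's own z axis and vertical below 0.08 rad and linear speed of bar_low below 0.02 m/s and distance of each of bar_mid, bar_tall from where it was at the start of the episode below 0.02 m and horizontal distance between each of bar_mid, bar_tall and gauge above 0.08 m) or (x of bar_mid in the frame of tray_mid between -0.03 and 0.03 m and y of bar_mid in the frame of tray_mid between -0.05 and 0.05 m and height (world z) of bar_mid below 0.01 m and angle between bar_mid's own z axis and vertical below 0.08 rad and linear speed of bar_mid below 0.02 m/s and distance of each of bar_low, bar_tall from where it was at the start of the episode below 0.02 m and horizontal distance between each of bar_low, bar_tall and gauge above 0.08 m) or (x of bar_tall in the frame of tray_tall between -0.03 and 0.03 m and y of bar_tall in the frame of tray_tall between -0.05 and 0.05 m and height (world z) of bar_tall below 0.01 m and angle between bar_tall's own z axis and vertical below 0.08 rad and linear speed of bar_tall below 0.02 m/s and distance of each of bar_low, bar_mid from where it was at the start of the episode below 0.02 m and horizontal distance between each of bar_low, bar_mid and gauge above 0.08 m)) and value of joint gauge_head below 0.005 m and distance of each of sample_low, sample_mid, sample_tall from where it was at the start of the episode below 0.025 m); the robot touches nothing.
It fails at once if the gauge's foot is bottomed (pushed in more than 9.7 mm) (value of joint gauge_foot above 0.0097 m).
It fails at once if a bar is let go more than 30 mm above the bench ((height (world z) of bar_low above 0.03 m and contact force between the fingers and bar_low below 0.02 N) or (height (world z) of bar_mid above 0.03 m and contact force between the fingers and bar_mid below 0.02 N) or (height (world z) of bar_tall above 0.03 m and contact force between the fingers and bar_tall below 0.02 N)).
It fails at once if a bystander is moved by more than 30 mm (distance of any of screwdriver, cutters, hexkey, tape, ipa from where it was at the start of the episode above 0.03 m).
It also fails if it takes over 56 s, if anything falls off the work surface, if the arm or the gripper's body presses on something with over 40 N, if the wrist force passes 120 N, or if a joint passes its speed limit or range.

## Working session

There is one attempt and no reset: what is moved stays moved. The work goes in short steps, each a Python script; the robot and the scene stay as the last script left them, time stands still between calls to the robot, and variables do not carry over. Pictures are saved under pics/ and viewed, about 8 in all and at most 12, crops included, and the job is handed in when it is done.

```bash
mkdir -p pics; cat > h.py <<'E'
import numpy as np, cv2
from cell import env, kin, camera, calibration, job
def snap(name):
    im,d=camera(name); c=calibration(name)
    R,_=cv2.Rodrigues(np.array(c["rvec"],float)); t=np.array(c["tvec"],float).ravel()
    v,u=np.mgrid[0:480,0:640]
    P=np.stack([(u-c["cx"])/c["fx"]*d,(v-c["cy"])/c["fy"]*d,d],-1)
    W=(P-t)@R
    W[d==0]=np.nan
    return im,W
E
python3 - <<'E'
from h import *
for n in("top","scene"):
    im,W=snap(n); cv2.imwrite(f"pics/{n}1.png",im); np.savez(f"{n}1.npz",im=im,W=W)
    c=calibration(n);R,_=cv2.Rodrigues(np.array(c["rvec"],float));print(n,-R.T@np.ravel(c["tvec"]),c["fx"],R[2])
print(env.get_state())
E
```

```text
top [ 0.35667457 -0.00239187  1.06662636] 451.1033420760078 [ 0.21519593  0.00992043 -0.97652051]
scene [ 1.39649583 -0.53147202  0.76104689] 484.41121644831935 [-0.73593771  0.43787952 -0.51638862]
{'time': 0.1, 'qpos': array([-1.37810925,  0.47768828,  0.02237918,  1.55634464, -0.01148396,
        1.10930762, -0.08310492]), 'joint_velocities': array([ 1.33214522e-03, -1.63173294e-03,  4.29827330e-04, -2.78850986e-03,
        7.69029296e-04,  5.96541053e-05, -1.28022548e-03]), 'joint_torque': array([ 4.55117261e-03, -5.97758567e+01,  1.61372188e+00, -2.81950593e+01,
        1.28253020e-02,  5.08413112e-03, -1.35996225e-05]), 'tcp_pos': array([0.19988745, 0.64429206, 0.30304647]), 'orientation': array([-4.77771638e-05,  1.49832185e-01,  9.88711111e-01, -8.08225544e-04]), 'force': array([-0.11465196,  0.15644343, -0.08295877]), 'torque': array([-0.04729379,  0.01748105, -0.03706837]), 'opening': 0.08558503384749164}
```

View pics/top1.png

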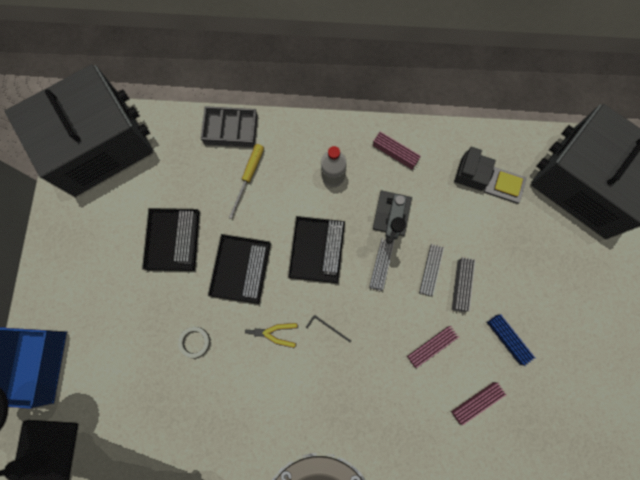

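View pics/scene1.png

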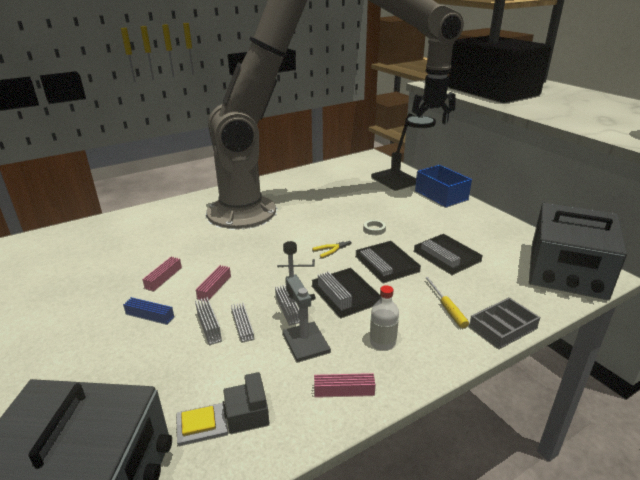

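The top view has +x up and +y left. Metal bars: gauged (380,267), waiting (431,270) and (463,285). Samples are in trays at (185,237), (255,270) and (332,247). Decoys: pink (396,150), (432,347), (478,403) and blue (510,339). Knob at about (399,225).

```bash
python3 - <<'E'
from h import *
z=np.load("top1.npz"); im,W=z["im"],z["W"]
Z=W[...,2]
def reg(name,u0,u1,v0,v1,zlo,zhi):
    w=W[v0:v1,u0:u1].reshape(-1,3); w=w[(w[:,2]>zlo)&(w[:,2]<zhi)]
    if len(w)<4: print(name,"few",len(w));return
    (c,s,a)=cv2.minAreaRect((w[:,:2]*1000).astype(np.float32))
    print(name,len(w),"c",np.round(c,1),"s",np.round(s,1),"a",round(a,1),"med",np.round(np.median(w,0)*1000,1),"z pct",np.round(np.nanpercentile(w[:,2],[10,50,75,90,98])*1000,1))
reg("gbar",362,392,238,296,.008,.06)
reg("w1",415,447,240,300,.008,.06)
reg("w2",448,480,250,318,.008,.06)
for n,b in dict(tA=(138,204,200,278),tB=(204,274,228,308),tC=(284,349,210,288)).items():
    reg(n,*b,.008,.06); reg(n+" sample",*b,.0245,.06)
reg("knob",380,415,205,245,.195,.23)
reg("bracket",375,415,185,245,.1,.135)
reg("coltop",375,415,185,215,.136,.150)
reg("base",368,416,185,240,.004,.03)
print("bench",np.round(np.nanmedian(Z[300:320,100:180])*1000,1))
a=cv2.resize(im[180:310,350:490],None,fx=5,fy=5,interpolation=cv2.INTER_CUBIC)[:600]
cv2.imwrite("pics/c1.png",a)
a=cv2.resize(np.load("scene1.npz")["im"][230:360,190:390],None,fx=4,fy=4,interpolation=cv2.INTER_CUBIC)
cv2.imwrite("pics/c2.png",a)
E
```

```text
gbar 485 c [ 547.1 -115.9] s [ 30.3 120.2] a 78.5 med [ 539.2 -114.9   31. ] z pct [ 9.1 31.  33.6 35.3 37.1]
w1 564 c [ 539.7 -234.3] s [ 34.5 122.8] a 75.3 med [ 539.7 -234.2   19.1] z pct [ 9.3 19.1 21.5 23.  24.6]
w2 919 c [ 514.5 -306.6] s [ 32.6 133.4] a 82.1 med [ 505.9 -302.7   39.9] z pct [22.7 39.9 44.5 46.2 47.7]
tA 1830 c [571.3 387.5] s [167.3 122.8] a 2.1 med [579.8 358.2  23.6] z pct [ 9.1 23.6 32.9 37.4 40. ]
tA sample 837 c [578.4 386.9] s [149.4 121.1] a 2.1 med [581.7 351.5  33.7] z pct [25.6 33.7 37.2 38.7 40.6]
tB 1599 c [523.2 221.8] s [135.1 165.2] a 86.4 med [515.7 190.2  19.7] z pct [ 8.7 19.7 23.9 26.  28. ]
tB sample 326 c [517.1 216.8] s [118.6 149.3] a 84.4 med [509.  183.2  25.9] z pct [24.7 25.9 26.9 28.  29.5]
tC 1351 c [581.9  40.4] s [129.  168.4] a 85.0 med [577.   10.3  20.9] z pct [ 8.8 20.9 26.6 49.9 52.2]
tC sample 427 c [574.   38.8] s [119.1 149.6] a 87.0 med [574.    3.7  48.2] z pct [25.3 48.2 50.3 51.6 53.1]
knob 198 c [ 592.  -124.3] s [28.8 28.3] a 18.4 med [ 590.6 -123.7  216.4] z pct [211.  216.4 217.3 218.1 219.3]
bracket 392 c [ 633.6 -131. ] s [41.1 95.5] a 88.7 med [ 639.9 -125.9  131.4] z pct [121.3 131.4 132.9 134.  134.8]
coltop 72 c [ 663.5 -136.5] s [32.4 21.4] a 14.0 med [ 665.1 -136.9  143.1] z pct [141.  143.1 144.2 145.4 146.8]
base 843 c [ 679.8 -138. ] s [142.4 117.2] a 2.4 med [ 678.3 -119.5   15. ] z pct [ 4.9 15.  16.6 17.9 19.7]
bench 1.7
```

View pics/c1.png

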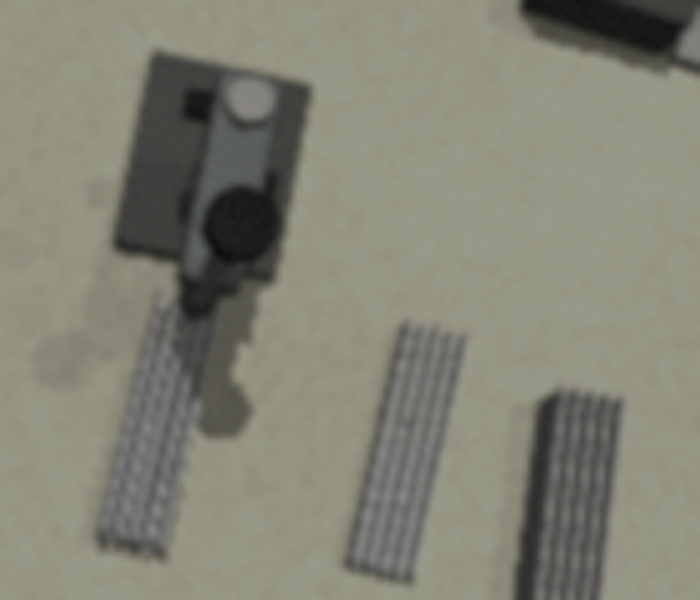

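View pics/c2.png

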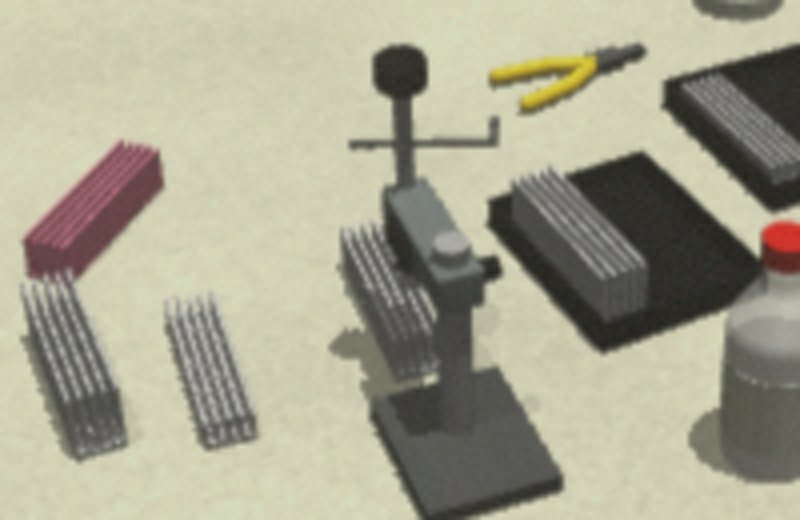

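Heights (depth reads about 1.7 mm high): waiting bars 20 mm and 44 mm, gauged bar 32 mm, so it is bar_mid. Sample tops minus the 4 mm floor give the left tray (172,240) as mid, the middle one as low and the right one as tall. The crops confirm the gauged bar is the metal one under the foot. Gauge axis is at about (0.5915,-0.124) with yaw about -10.7°. Now pressing.

```bash
cat >> h.py <<'E'
def down(yaw_deg):  # tool down, jaws open along yaw+90
    a=np.deg2rad((yaw_deg+180)/2); return [0,np.cos(a),np.sin(a),0]
AX=np.array([.5915,-.124]); GY=-10.7
gx=np.array([np.cos(np.deg2rad(GY)),np.sin(np.deg2rad(GY))])
E
python3 - <<'E'
from h import *
print(env.nose_length)
env.grip(0.0)
env.reach([*AX,.34],down(GY))
print(env.get_state()["time"],env.get_state()["opening"])
hit=env.movel([*AX,.27],velocity=.05,stop_force=1.5)
s=env.get_state();print(hit,s["tcp_pos"],s["force"],s["time"])
for z in (.268,.26,.253):
    env.movel([*AX,z],velocity=.03); s=env.get_state();print(s["tcp_pos"],s["force"],s["time"])
env.dwell(.6)
im,W=snap("scene"); cv2.imwrite("pics/press.png",cv2.resize(im[170:360,190:390],None,fx=3,fy=3,interpolation=cv2.INTER_CUBIC))
s=env.get_state();print(s["tcp_pos"],s["force"],s["time"])
E
```

```text
0.0726
3.8917 0.00016716575647954878
True [ 0.59098667 -0.1237211   0.28336318] [-0.24147969  1.41546814  1.13845418] 4.9167
[ 0.5914154  -0.12395203  0.26794945] [-1.03396135  1.06118985  2.62420242] 5.6
[ 0.59185226 -0.12415446  0.26006854] [ 0.27122438 -0.16889507  3.23609326] 6.0167
[ 0.59187272 -0.12415588  0.25329018] [ 0.59316273 -0.61788171  6.90900709] 6.4
[ 0.59183796 -0.12418543  0.25337285] [-1.15185393 -0.03673171  6.41717036] 7.05
```

View pics/press.png

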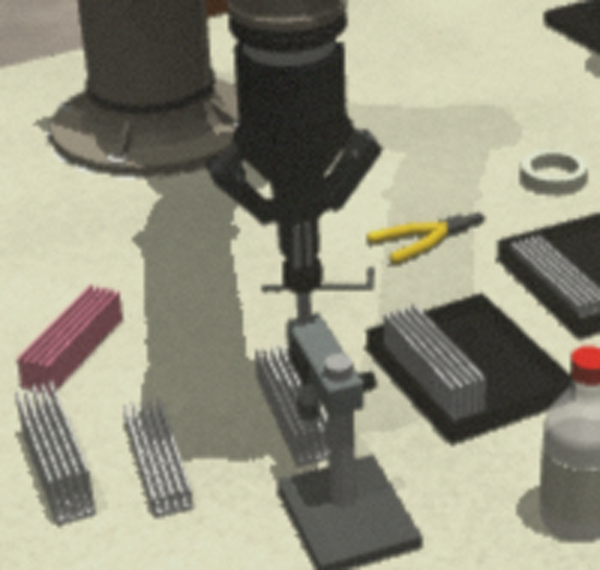

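The picture shows the foot resting on the gauged bar near (308,405). The 6.4 N reading matches the spring plus about 4.6 mm of foot travel. Releasing, then gripping the free end.

```bash
python3 - <<'E'
from h import *
env.movel([*AX,.33],velocity=.1)
env.dwell(.2)
G=AX-gx*.081
env.reach([*G,.33],down(GY)); env.grip(.07,60)
env.movel([*G,.13],velocity=.15)
h=env.movel([*G,.078],velocity=.06,stop_force=8)
s=env.get_state();print(h,s["tcp_pos"],s["force"],s["time"])
env.grip(0,60)
s=env.get_state();print(s["opening"],s["force"],s["time"])
env.movel([*G,.088],velocity=.05)
P=G-gx*.1
env.movel([*P,.088],velocity=.1)
env.movel([*P,.2],velocity=.15)
im,W=snap("scene"); cv2.imwrite("pics/lift.png",cv2.resize(im[130:360,190:390],None,fx=2.5,fy=2.5,interpolation=cv2.INTER_CUBIC))
s=env.get_state();print(s["opening"],s["tcp_pos"],s["force"],s["time"])
E
```

```text
False [ 0.5121051  -0.10907185  0.0782411 ] [ 0.58758455 -0.94533126 -0.3440944 ] 11.75
0.029192224848329482 [-0.64083017  1.09057086  6.0834902 ] 12.1917
0.029082102995874128 [ 0.41318714 -0.09026678  0.19931959] [-0.22872885 -0.11343947 -1.3398609 ] 14.6417
```

View pics/lift.png

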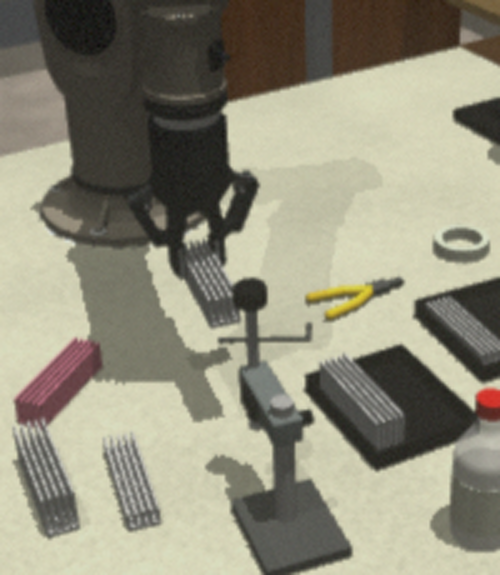

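The bar is held level at its free end, and the plunger is up again with knob at (250,292). On to the mid tray.

```bash
cat >> h.py <<'E'
TY=2.1; tx=np.array([np.cos(np.deg2rad(TY)),np.sin(np.deg2rad(TY))]); ty=np.array([-tx[1],tx[0]])
TC=np.array([.577,.387])
D=TC+ty*.017-tx*.036
E
python3 - <<'E'
from h import *
env.reach([*D,.2],down(TY))
env.movel([*D,.125],velocity=.15)
im,W=snap("top"); cv2.imwrite("pics/hov.png",cv2.resize(im[190:290,120:220],None,fx=6,fy=6,interpolation=cv2.INTER_CUBIC))
w=W[195:285,125:215].reshape(-1,3); m=(w[:,2]>.062)&(w[:,2]<.09)&(w[:,0]>.56)
b=w[m];r=cv2.minAreaRect((b[:,:2]*1000).astype(np.float32));print(m.sum(),r,np.median(b,0),b[:,0].max())
s=env.get_state();print(s["opening"],s["tcp_pos"],s["force"],s["time"],D)
E
```

```text
440 ((601.0889282226562, 401.6967468261719), (72.03483581542969, 32.25822067260742), 2.9246528148651123) [0.60484363 0.4005356  0.07775725] 0.637636073008398
0.02901796041476934 [0.54135515 0.40270605 0.12622096] [ 0.85352048  0.49666168 -1.04557923] 17.1917 [0.54040123 0.40266941]
```

View pics/hov.png

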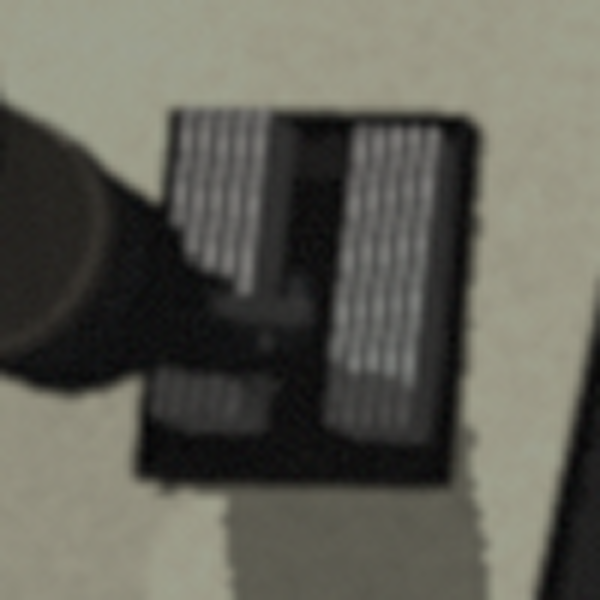

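Bar (top left) is over the free side of the tray, parallel to the sample and centred at x≈0.577, y≈0.402. Lowering.

```bash
python3 - <<'E'
from h import *
env.movel([*D,.09],velocity=.08)
h=env.movel([*D,.080],velocity=.02,stop_force=4)
s=env.get_state();print(h,s["tcp_pos"],s["force"],s["time"])
env.grip(.044)
s=env.get_state();print(s["opening"],s["force"])
p=s["tcp_pos"][:2]
env.movel([*p,.13],velocity=.06)
env.movel([*p,.30],velocity=.2)
env.reach([.45,.15,.35],down(0))
im,W=snap("top"); cv2.imwrite("pics/end.png",im)
w=W[195:285,125:215].reshape(-1,3); m=(w[:,2]>.03)&(w[:,2]<.06)&(w[:,1]>.378)
b=w[m];print(m.sum(),cv2.minAreaRect((b[:,:2]*1000).astype(np.float32)),np.median(b,0))
m=(w[:,2]>.03)&(w[:,2]<.06)&(w[:,1]<.375);print(np.median(w[m],0))
w=W[205:245,380:415].reshape(-1,3);w=w[(w[:,2]>.19)];print("knob",np.median(w,0))
s=env.get_state();print(s["time"],s["force"])
E
```

```text
True [0.54062807 0.40285874 0.08254512] [-0.20496127 -0.57723134  5.68915592] 18.2
0.04406250249318945 [ 0.51420271 -0.56412669  0.25158852]
0 ((0.0, 0.0), (0.0, 0.0), 0.0) [nan nan nan]
[nan nan nan]
knob [ 0.5907113  -0.12371845  0.21612162]
21.5583 [-0.22184652  0.47665055  0.30567645]
  return _methods._mean(a, axis=axis, dtype=dtype,
  ret = um.true_divide(
```

View pics/end.png

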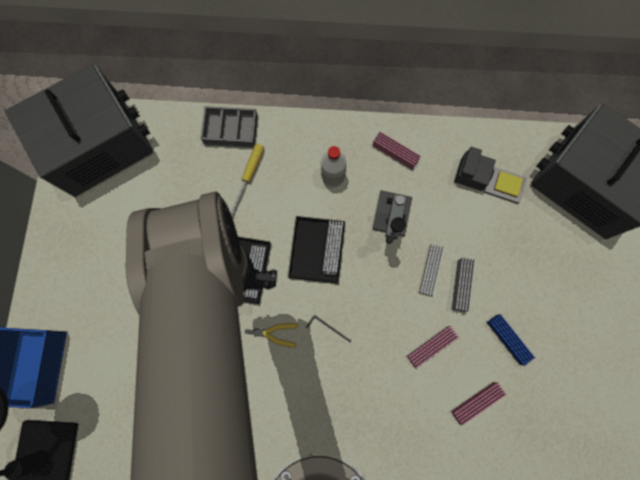

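The arm hides the tray here. I'm moving it clear over the empty middle.

```bash
python3 - <<'E'
from h import *
env.reach([.5,-.1,.42],down(0))
im,W=snap("top"); cv2.imwrite("pics/end2.png",im[100:420,60:540])
w=W[195:285,125:215].reshape(-1,3); m=(w[:,2]>.03)&(w[:,2]<.06)&(w[:,1]>.378)
b=w[m]
if len(b): print(m.sum(),cv2.minAreaRect((b[:,:2]*1000).astype(np.float32)),np.median(b,0)); A=np.c_[b[:,:2],np.ones(len(b))]; print("tilt",np.linalg.lstsq(A,b[:,2],rcond=None)[0])
m=(w[:,2]>.03)&(w[:,2]<.06)&(w[:,1]<.375);print("sample",np.median(w[m],0))
s=env.get_state();print(s["time"],s["force"])
E
```

```text
600 ((576.3118286132812, 402.7143249511719), (120.5983657836914, 33.36946487426758), 2.419034004211426) [0.57454683 0.4020355  0.03616775]
tilt [0.0027148  0.0025904  0.03320721]
sample [0.58277226 0.35086925 0.03644874]
22.6417 [-0.33595691  0.98195057  0.22222771]
```

View pics/end2.png

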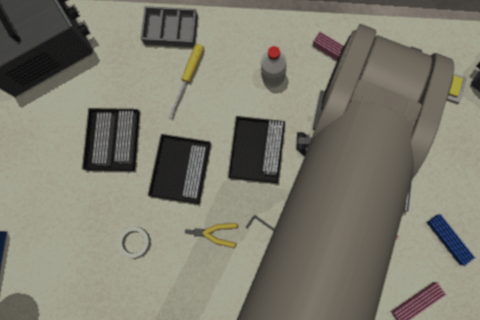

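The bar lies flat beside the sample in the mid tray (crop pixel (102,138)), at the same height as the sample. The robot is clear of everything.

```bash
python3 -c "
from h import *
env.dwell(.3); job.job_done()"
```

```text
the job is handed in; nothing more can be done
```

I gauged the bar, laid it in the matching tray and handed the job in after about 23 s on the robot's clock; no verdict is reported.

- **Gauging:** I pushed the knob down about 35 mm and held it for 0.6 s. The 6.4 N on the tool fits the foot being pushed in about 4.6 mm on the 32 mm bar (bar_mid). That is inferred from force and travel, since the foot itself cannot be read. With the bar out, the knob was measured back up at about 216 mm.
- **Placing:** I gripped bar_mid by its free end, drew it out and lowered it until contact before opening the fingers.
- **Last checks:**
  - The bar is at (0.576, 0.403), within 2 mm of the middle of tray_mid along its length and about 16 mm across.
  - It is level to about 0.004 rad, with its top at the sample's height.
  - The mid sample is within about 1.5 mm of its starting reading.
- **Waiting bars, other samples and bystanders:** these looked unmoved in the last pictures, but I did not measure them again. In the first closing picture the arm hid the tray, so I took a second from another pose. In that one the arm hid the gauge and the waiting bars.

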